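Clear the biscuit box and hold its lid for the baker

TASK

The cutter basket is standing on the biscuit box: hang it by its handle bow on the hook of the stand and let go of it, so that the lid is free. Then lift the lid and finish while still holding it with the gripper, steady and open at 45 degrees (within about 5), so that the baker opposite can slide the biscuits in; the lid falls shut if it is let go. Leave the other things on the table where they are.

Things in the scene. Friction and masses are not known exactly. Their poses are not given: they have to be found in the camera images.
- biscuit_box: open-topped box of light wood, 220 (x) x 240 (y) x 110 mm high without its lid, walls 7 mm, fixed to the table. Origin: centre of its underside; its x axis points away from the robot, from the hinge side to the handle side.
- lid (a joint): opening angle of the box's lid in rad: 0 shut, 0.785 = 45 degrees, stop at 1.35. The lid is a light wood board 220 (x) x 240 (y) x 8 mm, 0.4 kg, lying on the box (its top 118 mm above the table when shut). Hinged along the box edge next to the robot: its far edge rises and swings back towards the robot. It falls shut from any angle when let go.
- lid_handle (a point): middle of the lid's handle bar: round steel bar 10 mm thick and 100 mm long, parallel to the hinge (box y axis), on two end posts, its axis 35 mm above the lid's top face and 185 mm from the hinge; the far lid edge is 35 mm beyond it.
- lid_hinge (a point): middle of the lid's hinge line, on the underside of the lid at the box edge next to the robot; the hinge line runs along the box y axis. The handle bar's axis is 185 mm from it along the lid and 43 mm from it at right angles to the lid.
- cutter_basket: loose aluminium basket, 80 (x) x 120 (y) x 55 mm high, about 0.22 kg, biscuit cutters fixed inside, standing on the lid. Origin: centre of its underside; z up. A rigid handle bow of 10 mm rod rises over its middle in its y-z plane: legs at y = +-58 mm up to z = 120, then a straight level top rod from y = -48 to +48 mm at z = 140 mm (its axis), with 80 mm clear above the basket rim.
- basket_bow (a point): middle of the level top rod of the basket's handle bow (on the rod's axis, 140 mm above the basket's underside); the rod runs along the basket's y axis.
- hook_stand: dark steel stand fixed to the table: round foot 100 mm across and 12 mm high, post 16 mm thick and 240 mm high, and one hook rod 8 mm thick that leaves the post along the stand's -x axis with its axis at z = 220 mm, straight and level to x = -88 mm, then turned up to a tip at x = -104 mm, z = 242 mm. Origin: centre of the foot's underside on the post's axis.
- hook_seat (a point): point on top of the level hook rod, 57 mm from the post's axis towards the tip, z = 224 mm: where a handle should rest.
- hook_stand_tip (a point): end of the upturned hook tip (104 mm from the post's axis, 242 mm above the table; the rounded end adds 4 mm).
- sugar_jar: glass jar, 60 mm across, 100 mm high; bystander. Origin: centre of its underside.
- mug: white mug, 72 mm across, 85 mm high, with its handle to its +y; bystander. Origin: centre of its underside.
- ring_cutter: round steel pastry cutter, a ring 56 mm across and 30 mm high, lying in the middle of the table; bystander. Origin: centre of its underside.
- spatula: spatula lying on the table along its x axis; bystander. Origin: on its underside.
There are look-alikes about, which are no part of the job. What is shaped like the cutter_basket but green or orange is not meant.

How it is judged:
On the way:
1. the basket hangs by its bow on the hook, let go and nearly still (x of basket_bow in the frame of hook_stand between -0.102 and -0.008 m and y of basket_bow in the frame of hook_stand between -0.05 and 0.05 m and z of basket_bow in the frame of hook_stand between 0.205 and 0.25 m and contact force between cutter_basket and hook_stand above 0.5 N and contact force between cutter_basket and the arm below 0.1 N and contact force between cutter_basket and the fingers below 0.1 N and contact force between cutter_basket and biscuit_box below 0.1 N and angle between cutter_basket's own z axis and vertical below 0.6 rad and linear speed of cutter_basket below 0.25 m/s and value of joint lid below 0.2 rad), for 0.3 s.
At the end, for the whole second after the job is handed in: The basket hangs by its bow on the hook rod, untouched by the robot, under 0.6 rad off upright and 0.25 m/s; the lid stands at 0.665 to 0.905 rad (45 degrees +-7), slower than 0.1 rad/s, borne by the gripper's fingers (over 0.4 N) and by no loose thing (x of basket_bow in the frame of hook_stand between -0.102 and -0.008 m and y of basket_bow in the frame of hook_stand between -0.05 and 0.05 m and z of basket_bow in the frame of hook_stand between 0.205 and 0.25 m and contact force between cutter_basket and hook_stand above 0.5 N and contact force between cutter_basket and the arm below 0.1 N and contact force between cutter_basket and the fingers below 0.1 N and contact force between cutter_basket and biscuit_box below 0.1 N and angle between cutter_basket's own z axis and vertical below 0.6 rad and linear speed of cutter_basket below 0.25 m/s and value of joint lid between 0.665 and 0.905 rad and velocity of joint lid between -0.1 and 0.1 rad/s and contact force between lid and the fingers above 0.4 N and contact force between lid and sugar_jar below 0.1 N and contact force between lid and mug below 0.1 N and contact force between lid and ring_cutter below 0.1 N and contact force between lid and spatula below 0.1 N); the arm keeps its last pose, push and grip.
It fails at once if a bystander (jar, mug, ring cutter or spatula) was pushed more than 4 cm (distance of any of sugar_jar, mug, ring_cutter, spatula from where it was at the start of the episode above 0.04 m).
It fails at once if the lid was lifted more than 0.35 rad with the basket still standing on it (value of joint lid above 0.35 rad and contact force between cutter_basket and lid above 0.1 N).
It fails at once if the basket fell to the table (height (world z) of cutter_basket below 0.03 m).
It also fails if it takes over 59 s, if anything falls off the work surface, if the arm or the gripper's body presses on something with over 40 N, if the wrist force passes 120 N, or if a joint passes its speed limit or range.

ROBOT

A 6-joint arm with a two-finger parallel gripper is mounted at the origin on the work surface. World frame = base frame: x ahead of the robot, y to its left, z up, the work surface at z = 0. Lengths are in m, angles in rad, forces in N, time in s.
With the tool pointing down it reaches from about 0.4 to 0.925 m from the base axis. Payload 3.4 kg.
Tool frame: the origin (TCP) lies between the finger pads; the fingertips stand 25 mm ahead of it and the grasp point (between the pads) lies 6 mm ahead of it; z points along the fingers, y is the line along which they close (so a half turn about z gives the same grasp; the last joint's range is limited). The gripper opens to 85 mm and grips with 20 to 120 N. Pads are 22 mm wide; open, the fingers measure 114 mm over their backs; the gripper's body (76 mm by 85 mm) begins 54 mm behind the grasp point. The pads swing forward as they close: fully open they stand 13 mm farther back than shut.
Start: joints at [-1.185, 0.307, 1.506, -0, 1.328, -0.073], TCP at [0.255, -0.515, 0.256] pointing down, gripper open.
Joint ranges: [-3.12, 3.12], [-1.05, 2.28], [0.14, 2.33], [-1.42, 4.57], [0.1, 2.73], [-2.68, 2.68]. Speed limits (rad/s): [2.57, 2.57, 3.14, 3.14, 3.14, 3.14].

INTERFACE

Orientations are given as a 3x3 rotation matrix whose columns are the frame's x, y, z axes.
In Python, from rig import goto, servo_line, move_joints, gripper_open, grasp, sleep, solve_ik, get_obs, grab_frame, get_calibration, IKError, finish_job gives the robot as it stands. Calls block until the motion is done:
- goto(position, orientation): joint-space move of the TCP to a pose.
- servo_line(position, frame=None, feed=0.15, contact_N=None): straight line of the TCP; frame=None keeps the orientation; feed is the mean speed in m/s. With contact_N (N) it stops when the force on the tool has changed by that much, and returns True; else False.
- move_joints(angles): joint-space move.
- gripper_open() and grasp(effort=None): open the fingers fully, or close them until they stop; effort is the grip in N (None keeps the last).
- sleep(seconds).
- solve_ik(position, orientation): joint angles nearest the present ones, or None.
- get_obs(): the state.
- grab_frame(name): name is "side" or "top"; returns the picture (420x560x3 uint8, red, green, blue); there is no depth.
- get_calibration(name): a dict with "fov_y" (degrees; the focal length in pixels is half the picture's height over the tangent of half this angle, whatever the lens; pixels are square), "cx", "cy" (the principal point, pixels), "cam_to_world" (4x4, takes a point from camera to world coordinates). Camera axes: x right, y up, looking along -z (the intrinsics and any distortion apply to the point x, -y, -z); pixel columns grow to the right and rows downward; lengths in m; the calibration is good to about 2 mm. A picture is of the moment at which its call begins. get_calibration takes no time and is no camera call.
A pose or a line that the arm cannot do raises IKError and nothing moves.
- finish_job(): hands the job in; it is judged then, once.
The state is a dict: "time_s": time; "qpos": joint angles; "qvel": joint speeds; "joint_torque": joint torques, N m; "position": TCP position; "tcp_rot": TCP orientation; "wrist_force": force on the tool from outside, world axes, zero at the start; "moment": the same for the moment, N m; "opening": opening from 0.0 (shut) to 1.0 (fully open); "gripper_force": force on a finger pad.
Only numpy, scipy, OpenCV 4.12 (cv2) and the standard library are available. Lean on these libraries where they do the work, as an engineer would, in place of code of your own. Each camera call takes 0.05 s, during which the arm holds its last target. There are 200 camera calls.

## Working session

There is one attempt and no reset: what is moved stays moved. The work goes in short steps, each a Python script; the robot and the scene stay as the last script left them, time stands still between calls to the robot, and variables do not carry over. Pictures are saved under pics/ and viewed, at most 10 in all, crops included, and the job is handed in when it is done.

```bash
ls; mkdir -p pics
python3 - <<'E'
from rig import *
import cv2
for n in("side","top"):
    f=grab_frame(n); cv2.imwrite(f"pics/{n}0.png",f[:,:,::-1]); c=get_calibration(n); print(n,c)
print(get_obs()["time_s"])
E
```

```text
pics
side {'fov_y': 50.75889696609419, 'cx': 274.2637083540384, 'cy': 206.85306409525356, 'cam_to_world': array([[-0.65771574,  0.43640512, -0.61397116, -0.32001106],
       [-0.75308401, -0.36302867,  0.54870271,  0.6085515 ],
       [ 0.01656754,  0.82326227,  0.56741938,  0.90163233],
       [ 0.        ,  0.        ,  0.        ,  1.        ]])}
top {'fov_y': 43.31120304696872, 'cx': 280.3178919917342, 'cy': 218.12676009289166, 'cam_to_world': array([[ 2.27213530e-02,  9.76323098e-01, -2.15120777e-01,
         1.92836127e-01],
       [-9.99741822e-01,  2.21522488e-02, -5.05639068e-03,
        -1.30334886e-01],
       [-1.71262048e-04,  2.15180126e-01,  9.76574362e-01,
         1.47180085e+00],
       [ 0.00000000e+00,  0.00000000e+00,  0.00000000e+00,
         1.00000000e+00]])}
0.1
```

View pics/side0.png

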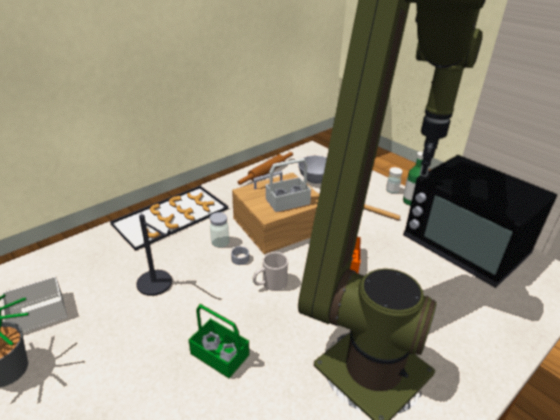

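View pics/top0.png

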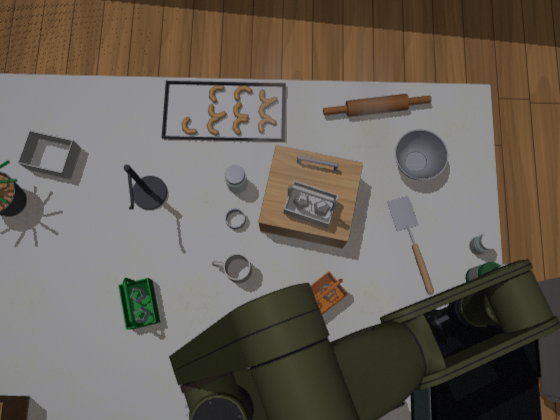

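Run:
```python
import cv2
t=cv2.imread("pics/top0.png");s=cv2.imread("pics/side0.png")
cv2.imwrite("pics/c1.png",cv2.resize(t[140:260,110:375],None,fx=3,fy=3,interpolation=cv2.INTER_CUBIC))
cv2.imwrite("pics/c2.png",cv2.resize(s[150:300,120:330],None,fx=3.8,fy=3.8,interpolation=cv2.INTER_CUBIC))
```

```text
(no output)
```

View pics/c1.png

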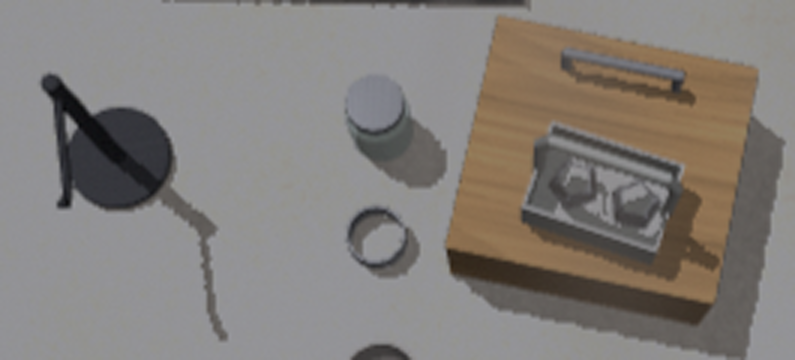

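View pics/c2.png

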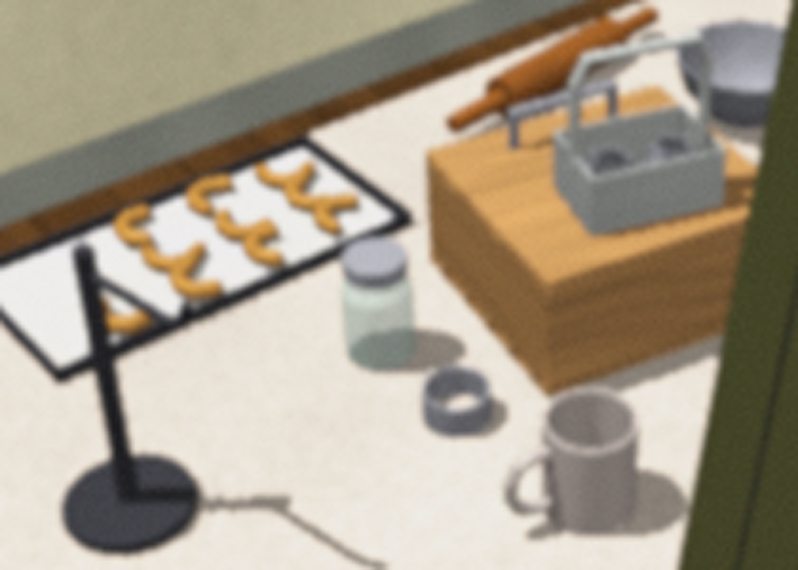

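```bash
cat > h.py <<'E'
import numpy as np
from rig import *
def ray(n,u,v):
    c=get_calibration(n);f=210/np.tan(np.radians(c["fov_y"]/2));M=c["cam_to_world"]
    return M[:3,3],M[:3,:3]@np.array([(u-c["cx"])/f,-(v-c["cy"])/f,-1.])
def plane(n,u,v,z):
    o,d=ray(n,u,v);return o+d*(z-o[2])/d[2]
def two(a,b):
    (o,d),(p,e)=ray("top",*a),ray("side",*b)
    d=d/np.linalg.norm(d);e=e/np.linalg.norm(e)
    s=np.linalg.lstsq(np.c_[d,-e],p-o,rcond=None)[0]
    A=o+s[0]*d;B=p+s[1]*e;return (A+B)/2,np.linalg.norm(A-B)
t=lambda x,y:(x/3+110-.33,y/3+140-.33)
s=lambda x,y:(x/3.8+120-.37,y/3.8+150-.37)
E
python3 - <<'E'
from h import *
np.set_printoptions(precision=4,suppress=True)
for n,(x,y),z in [("posttop",(52,82),.24),("foot",(121,158),.012),("tip",(64,203),.242),("c FL",(500,17),.118),("c FR",(757,70),.118),("c NR",(715,302),.118),("c NL",(448,246),.118),
 ("hL",(565,55),.153),("hR",(683,76),.153),("bL",(548,132),.258),("bR",(682,170),.258),("bL2",(548,150),.258),("bR2",(680,188),.258),("basket rim FL",(548,125),.173),("rim FR",(685,163),.173),("rim NR",(655,262),.118),("NL",(522,222),.118)]:
    print(n,plane("top",*t(x,y),z))
print("side foot",plane("side",*s(131,502),.012))
for n,a,b in [("post",(52,82),(83,250)),("tip",(64,203),(187,307)),("hL",(565,55),(513,112)),("hR",(683,76),(613,88)),("bL",(548,132),(580,55)),("bL2",(548,150),(580,55)),("bR",(682,170),(698,42)),("bR2",(680,188),(698,42))]:
    print(n,*two(t(*a),s(*b)))
E
```

```text
posttop [0.5832 0.2525 0.24  ]
foot [0.5814 0.2512 0.012 ]
tip [0.4821 0.2337 0.242 ]
c FL [ 0.6922 -0.108   0.118 ]
c FR [ 0.6474 -0.339   0.118 ]
c NR [ 0.436  -0.3004  0.118 ]
c NL [ 0.4803 -0.0678  0.118 ]
hL [ 0.6456 -0.1661  0.153 ]
hR [ 0.6287 -0.2691  0.153 ]
bL [ 0.545  -0.1508  0.258 ]
bR [ 0.5162 -0.2572  0.258 ]
bL2 [ 0.5301 -0.1511  0.258 ]
bR2 [ 0.5015 -0.2557  0.258 ]
basket rim FL [ 0.5758 -0.1521  0.173 ]
rim FR [ 0.545  -0.2687  0.173 ]
rim NR [ 0.4701 -0.2484  0.118 ]
NL [ 0.5032 -0.1319  0.118 ]
side foot [0.579  0.2547 0.012 ]
post [0.5837 0.2529 0.2392] 0.0004772885563328839
tip [0.4818 0.2334 0.2419] 0.0007447020940558297
hL [ 0.6441 -0.1657  0.1586] 0.0009589623756773145
hR [ 0.6303 -0.2689  0.1501] 0.001626838773195313
bL [ 0.5432 -0.151   0.2628] 0.0008763238478140149
bL2 [ 0.5313 -0.1476  0.2677] 0.009990241470450687
bR [ 0.5194 -0.2582  0.247 ] 0.0007451917418660233
bR2 [ 0.5071 -0.2527  0.2529] 0.010981429825319486
```

```bash
cat >> h.py <<'E'
def ax(yaw): c,q=np.cos(yaw),np.sin(yaw); return np.array([c,q,0.]),np.array([-q,c,0.])
def R(yaw,tilt=0,sg=1):   # closing axis along +-x(yaw); tilt leans the fingers forward about local y
    bx,by=ax(yaw); z=np.array([bx[0]*np.sin(tilt),bx[1]*np.sin(tilt),-np.cos(tilt)])
    y=sg*(bx*np.cos(tilt)+np.array([0,0,np.sin(tilt)])); return np.c_[np.cross(y,z),y,z]
ST=np.array([.583,.253,0]);SY=np.radians(10.7)
BX=np.array([.564,-.204,0]);BY=np.radians(-10.9)
BK=np.array([.528,-.203,.258]);KY=np.radians(-15)
OFF=-.028
UP=np.array([0,0,.006])
def grip_bk(z=0): return BK+OFF*ax(KY)[1]+UP+[0,0,z]
def grip_st(x,z): a,b=ax(SY); return ST+a*x+b*OFF+[0,0,z]+UP
def grip_lid(phi,back=0.):
    a,b=ax(BY); h=BX-.11*a+[0,0,.110]
    p=h+a*(np.cos(phi)*.185-np.sin(phi)*.043)+[0,0,np.sin(phi)*.185+np.cos(phi)*.043]
    z=R(BY,phi)[:,2]; return p-z*(.006+back)
E
python3 - <<'E'
from h import *
np.set_printoptions(precision=3,suppress=True)
print(get_obs()["tcp_rot"])
for sg in(1,-1):
  for n,p,r in [("bk",grip_bk(),R(KY,0,sg)),("bkup",grip_bk(.1),R(KY,0,sg)),("st pre",grip_st(-.17,.272),R(SY,0,sg)),("st",grip_st(-.058,.229),R(SY,0,sg))]+[("lid",grip_lid(f),R(BY,f,sg)) for f in(0,.4,.785)]+[("lidt",grip_lid(0,.1),R(BY,0,sg))]+[("lidhalf",grip_lid(.785),R(BY,.5,sg))]:
    print(sg,n,p,solve_ik(p,r))
E
```

```text
[[ 0.896  0.444 -0.001]
 [ 0.444 -0.896  0.002]
 [ 0.    -0.002 -1.   ]]
1 bk [ 0.521 -0.23   0.264] [-0.49   0.293  1.507 -0.     1.342 -0.228]
1 bkup [ 0.521 -0.23   0.364] [-0.49   0.237  1.337 -0.     1.568 -0.228]
1 st pre [0.421 0.194 0.278] [ 0.34   0.132  1.689 -0.     1.321  0.154]
1 st [0.531 0.215 0.235] [ 0.31   0.321  1.542 -0.     1.279  0.124]
1 lid [ 0.638 -0.218  0.159] [-0.392  0.519  1.41  -0.     1.213 -0.202]
1 lid [ 0.605 -0.212  0.227] [-0.459  0.266  1.725  0.149  0.769 -0.356]
1 lid [ 0.55  -0.201  0.275] [-0.586  0.08   2.059  0.838  0.375 -1.089]
1 lidt [ 0.638 -0.218  0.259] [-0.392  0.443  1.279 -0.     1.419 -0.202]
1 lidhalf [ 0.55  -0.201  0.275] [-0.513  0.115  1.834  0.231  0.728 -0.459]
-1 bk [ 0.521 -0.23   0.264] None
-1 bkup [ 0.521 -0.23   0.364] None
-1 st pre [0.421 0.194 0.278] None
-1 st [0.531 0.215 0.235] None
-1 lid [ 0.638 -0.218  0.159] None
-1 lid [ 0.605 -0.212  0.227] None
-1 lid [ 0.55  -0.201  0.275] [-0.586  0.08   2.059  0.838  0.375  2.052]
-1 lidt [ 0.638 -0.218  0.259] None
-1 lidhalf [ 0.55  -0.201  0.275] [-0.513  0.115  1.834  0.231  0.728  2.682]
```

Run:
```python
from h import *
import cv2
np.set_printoptions(precision=3,suppress=True)
r=R(KY); goto(grip_bk(.1),r)
print(servo_line(grip_bk(),feed=.1,contact_N=8))
grasp(60); o=get_obs(); print(o["opening"],o["gripper_force"],o["position"],o["wrist_force"])
servo_line(grip_bk(.1),feed=.12); sleep(.2); o=get_obs(); print(o["time_s"],o["opening"],o["wrist_force"],o["moment"])
a=grab_frame("side");b=grab_frame("top")
cv2.imwrite("pics/lift.png",np.hstack([cv2.resize(a[80:290,180:390],(400,400)),cv2.resize(b[60:270,220:430],(400,400))])[:,:,::-1])
```

```text
False
0.09652632848170141 58.38785469532013 [ 0.521 -0.23   0.264] [-0.968 -0.442  0.066]
4.6333 0.0974931171141735 [-0.012  0.248 -1.678] [-0.071  0.078  0.008]
```

View pics/lift.png

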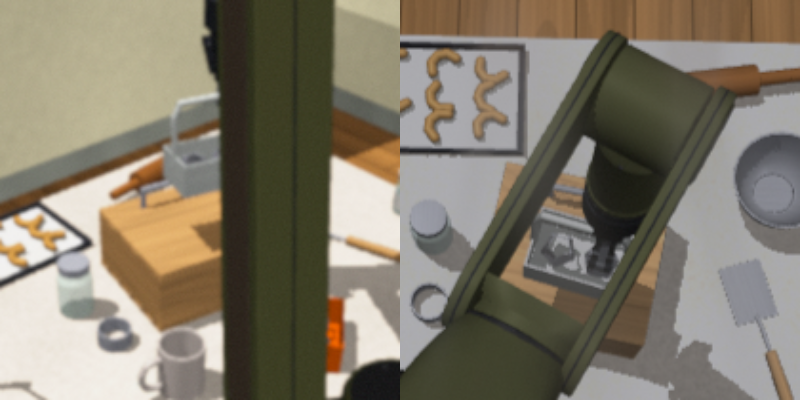

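Run:
```python
from h import *
import cv2
np.set_printoptions(precision=3,suppress=True)
goto(grip_st(-.17,.36),R(SY)); servo_line(grip_st(-.17,.272),feed=.12); sleep(.3)
o=get_obs(); print(o["time_s"],o["opening"],o["wrist_force"],o["position"]-grip_st(-.17,.272))
a=grab_frame("side");b=grab_frame("top")
cv2.imwrite("pics/pre.png",np.hstack([cv2.resize(a[150:310,90:250],(400,400)),cv2.resize(b[130:290,90:250],(400,400))])[:,:,::-1])
```

```text
7.5167 0.0968784289257384 [-0.219 -0.304 -1.221] [0.    0.    0.001]
```

View pics/pre.png

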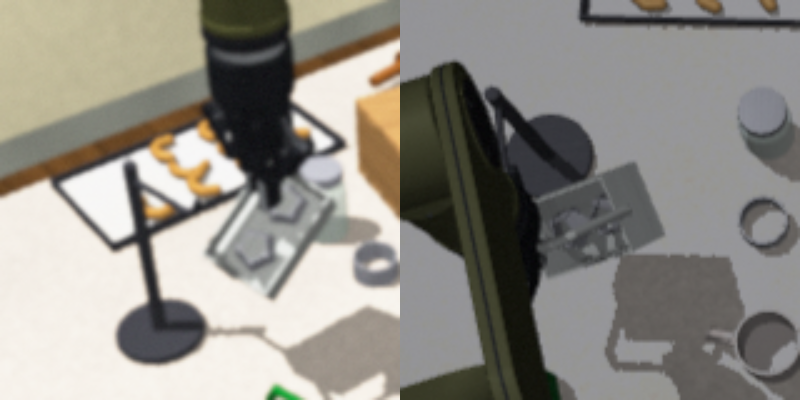

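```bash
cat >> h.py <<'E'
def proj(n,P):
    c=get_calibration(n);f=210/np.tan(np.radians(c["fov_y"]/2));M=c["cam_to_world"]
    q=M[:3,:3].T@(np.asarray(P)-M[:3,3]); return c["cx"]-f*q[0]/q[2],c["cy"]+f*q[1]/q[2]
E
python3 - <<'E'
from h import *
import cv2
print(np.round(get_obs()["tcp_rot"],3).tolist())
a,b=ax(SY); C=ST+a*-.17+[0,0,.272]; out=[]
for n,(u0,v0) in(("side",(165,200)),("top",(130,175))):
    im=cv2.resize(grab_frame(n)[v0:v0+80,u0:u0+80,::-1],(400,400),interpolation=cv2.INTER_CUBIC)
    for P,col in((C+.048*b,(0,0,255)),(C-.048*b,(255,0,0)),(C-.028*b,(0,255,0)),(C+.06*b-.04*a-[0,0,.085],(0,255,255)),(C-.06*b-.04*a-[0,0,.085],(255,0,255)),(C+.06*b+.04*a-[0,0,.085],(255,255,0))):
        u,v=proj(n,P); cv2.circle(im,(int((u-u0)*5+2),int((v-v0)*5+2)),4,col,-1)
    out.append(im)
cv2.imwrite("pics/pre2.png",np.hstack(out))
E
```

```text
[[-0.186, 0.983, 0.001], [0.983, 0.186, 0.0], [0.0, 0.001, -1.0]]
```

View pics/pre2.png

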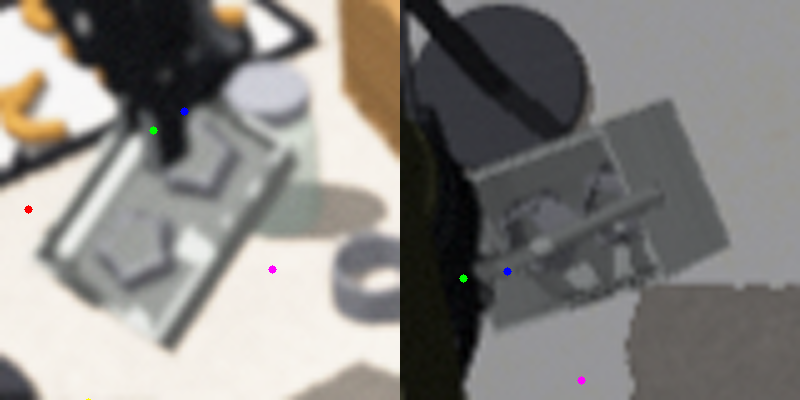

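The basket has swung about 55° in the fingers: the top view shows the −y end face and bow leg facing up, and the side view looks straight into the opening. I'll ease the grip so it swings back under the grip point, and check it through the wrist moment.

Run:
```python
from h import *
import cv2
np.set_printoptions(precision=3,suppress=True)
def rd(s):
    o=get_obs(); print(s,o["opening"],o["gripper_force"],o["wrist_force"],o["moment"])
rd("before")
servo_line(grip_st(-.17,.30),feed=.1)
for e in (35,20):
    grasp(e); sleep(.5); rd(e)
sleep(.7); rd("late")
a=grab_frame("side");b=grab_frame("top"); print(get_obs()["time_s"])
cv2.imwrite("pics/pre3.png",np.hstack([cv2.resize(a[180:290,150:260],(400,400)),cv2.resize(b[165:275,115:225],(400,400))])[:,:,::-1])
```

```text
before 0.09351752954835052 62.30012655258179 [-0.009  0.46  -2.818] [ 0.102  0.085 -0.035]
35 0.09368361560398794 62.300273180007935 [-0.306 -0.452 -2.538] [ 0.07   0.141 -0.006]
20 0.08983435951155078 62.30009078979492 [ 0.259 -0.337 -2.096] [ 0.062  0.115 -0.021]
late 0.0882465461119058 62.30033040046692 [ 0.068 -0.138 -2.31 ] [ 0.033  0.083 -0.02 ]
10.3833
```

View pics/pre3.png

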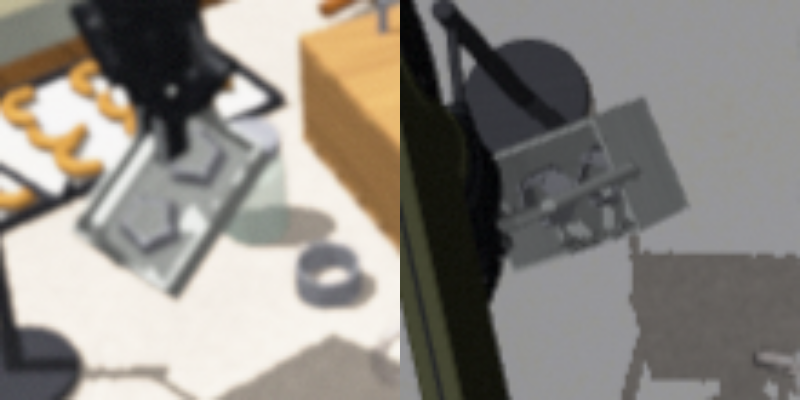

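Run:
```python
from h import *
np.set_printoptions(precision=4,suppress=True)
T=lambda x,y:((x-400)/3.636+115,y/3.636+165); S=lambda x,y:(x/3.636+150,y/3.636+180)
A,e=two(T(635,232),S(262,150));B,f=two(T(515,268),S(175,297))
d=B-A; a,b=ax(SY); print(A,e,B,f,np.linalg.norm(d),"th",np.degrees(np.arctan2(-d[2],d@b)),"yaw",d@a)
o=get_obs();print(o["moment"],o["opening"],o["time_s"])
a,b=ax(SY)
for th in np.radians([15,25,35,45,55]):
    Q=np.array([[1,0,0],[0,np.cos(th),-np.sin(th)],[0,np.sin(th),np.cos(th)]]);B_=np.c_[a,b,[0,0,1.]];W=B_@Q@B_.T@R(SY)
    for x,z in((-.17,.33),(-.17,.272),(-.06,.272),(-.06,.225)):
        g=ST+a*x+b*(OFF-.008)+[0,0,z]-.006*W[:,2]
        print(np.degrees(th),x,z,g,solve_ik(g,W))
```

```text
[0.4314 0.1131 0.2415] 0.0029012895395600824 [0.4154 0.2049 0.1719] 0.010024316226632583 0.11633726361619838 th 36.74808598854875 yaw 0.0013063249988696027
[0.0442 0.0522 0.0667] 0.09484427795316959 10.3833
14.999999999999998 -0.17 0.33 [0.4229 0.1845 0.3358] [ 0.1222  0.0787  1.6326  0.2631  1.4517 -0.0988]
14.999999999999998 -0.17 0.272 [0.4229 0.1845 0.2778] [ 0.1222  0.1222  1.7329  0.2704  1.313  -0.1374]
14.999999999999998 -0.06 0.272 [0.531  0.205  0.2778] [ 0.1349  0.2786  1.5229  0.2674  1.3615 -0.1106]
14.999999999999998 -0.06 0.225 [0.531  0.205  0.2308] [ 0.1349  0.3172  1.5918  0.2751  1.2578 -0.1404]
25.0 -0.17 0.33 [0.4231 0.1836 0.3354] [-0.0053  0.0959  1.6665  0.4298  1.4773 -0.2541]
25.0 -0.17 0.272 [0.4231 0.1836 0.2774] [-0.0053  0.1443  1.7634  0.4396  1.3454 -0.3161]
25.0 -0.06 0.272 [0.5312 0.204  0.2774] [ 0.0322  0.2971  1.5512  0.4389  1.3839 -0.2572]
25.0 -0.06 0.225 [0.5312 0.204  0.2304] [ 0.0322  0.3389  1.617   0.4501  1.2868 -0.3048]
35.0 -0.17 0.33 [0.4233 0.1827 0.3349] [-0.1188  0.1318  1.7042  0.5795  1.5226 -0.3991]
35.0 -0.17 0.272 [0.4233 0.182
[... 257 characters left out ...]
0.4234 0.1819 0.3342] [-0.2139  0.1851  1.7447  0.7091  1.5805 -0.5313]
45.0 -0.17 0.272 [0.4234 0.1819 0.2762] [-0.2139  0.2492  1.8285  0.7136  1.4685 -0.6278]
45.0 -0.06 0.272 [0.5315 0.2023 0.2762] [-0.1392  0.3833  1.611   0.7373  1.4865 -0.5222]
45.0 -0.06 0.225 [0.5315 0.2023 0.2292] [-0.1392  0.4346  1.6654  0.7461  1.4086 -0.5941]
55.0 -0.17 0.33 [0.4236 0.1812 0.3334] [-0.2887  0.2537  1.787   0.8188  1.6455 -0.6519]
55.0 -0.17 0.272 [0.4236 0.1812 0.2754] [-0.2887  0.3274  1.8612  0.8162  1.5442 -0.7598]
55.0 -0.06 0.272 [0.5316 0.2017 0.2754] [-0.2027  0.4476  1.6407  0.8601  1.5573 -0.6367]
55.0 -0.06 0.225 [0.5316 0.2017 0.2284] [-0.2027  0.5045  1.6871  0.8638  1.4901 -0.7152]
```

```bash
cat >> h.py <<'E'
from scipy.spatial.transform import Rotation as Ro
BS=np.c_[ax(SY)[0],ax(SY)[1],[0,0,1.]]
def fit(A,B,G):
    meas=np.array([A-G,B-G])@BS; mod=np.array([[-.04,-.032,-.085],[-.04,.088,-.085]])
    r,rs=Ro.align_vectors(meas,mod); return r,rs,meas
def W_of(rb,k=1.): return BS@Ro.from_rotvec(-k*rb.as_rotvec()).as_matrix()@BS.T@R(SY)
def g_of(W,x,y,z): return ST+BS@np.array([x,y,z])-.006*W[:,2]
RB=Ro.from_rotvec(np.zeros(3))
E
python3 - <<'E'
from h import *
np.set_printoptions(precision=3,suppress=True)
A=np.array([.4314,.1131,.2415]);B=np.array([.4154,.2049,.1719])
G=ST+BS@np.array([-.17,-.028,.300])
r,rs,m=fit(A,B,G); print(r.as_euler("xyz",degrees=True),r.as_rotvec(),rs,m)
for k in(.6,.8,1):
    W=W_of(r,k)
    for p in((-.17,-.036,.33),(-.17,-.036,.272),(-.06,-.036,.272),(-.06,-.036,.225)): print(k,W[:,2],solve_ik(g_of(W,*p),W))
E
```

```text
[-39.268 -18.131  13.473] [-0.639 -0.382  0.116] 0.00349595520612692 [[-0.005 -0.081 -0.058]
 [-0.004  0.012 -0.128]]
0.6 [-0.275  0.333 -0.902] [ 0.051  0.202  1.538  0.356  1.673 -0.077]
0.6 [-0.275  0.333 -0.902] [ 0.051  0.247  1.63   0.354  1.545 -0.125]
0.6 [-0.275  0.333 -0.902] [ 0.074  0.397  1.396  0.361  1.614 -0.075]
0.6 [-0.275  0.333 -0.902] [ 0.074  0.434  1.46   0.361  1.52  -0.11 ]
0.8 [-0.351  0.437 -0.828] [-0.018  0.254  1.534  0.452  1.744 -0.12 ]
0.8 [-0.351  0.437 -0.828] [-0.018  0.302  1.62   0.446  1.623 -0.179]
0.8 [-0.351  0.437 -0.828] [ 0.016  0.448  1.379  0.462  1.694 -0.107]
0.8 [-0.351  0.437 -0.828] [ 0.016  0.487  1.438  0.459  1.606 -0.151]
1 [-0.417  0.533 -0.736] [-0.077  0.31   1.537  0.54   1.812 -0.153]
1 [-0.417  0.533 -0.736] [-0.077  0.362  1.617  0.528  1.699 -0.221]
1 [-0.417  0.533 -0.736] [-0.035  0.502  1.369  0.557  1.77  -0.13 ]
1 [-0.417  0.533 -0.736] [-0.035  0.544  1.423  0.549  1.689 -0.181]
```

```bash
cat >> h.py <<'E'
RB=Ro.from_rotvec([-.639,-.382,.116]); WT=W_of(RB,.95)
E
python3 - <<'E'
from h import *
import cv2
np.set_printoptions(precision=3,suppress=True)
grasp(80)
P=(-.175,-.036,.30)
W=W_of(RB,.5); servo_line(g_of(W,-.173,-.032,.30),W,feed=.02)
servo_line(g_of(WT,*P),WT,feed=.02); sleep(.3)
o=get_obs(); print(o["time_s"],o["opening"],o["gripper_force"],o["wrist_force"],o["moment"],o["position"]-g_of(WT,*P))
out=[]
for n,(u0,v0) in(("side",(150,185)),("top",(120,170))):
    im=cv2.resize(grab_frame(n)[v0:v0+100,u0:u0+100,::-1],(400,400),interpolation=cv2.INTER_CUBIC)
    C=np.array([-.175,-.036+.028,.30])
    for q,col in(((0,.048,0),(0,0,255)),((0,-.048,0),(255,0,0)),((-.04,.06,-.085),(0,255,255)),((-.04,-.06,-.085),(255,0,255)),((.04,.06,-.085),(255,255,0))):
        u,v=proj(n,ST+BS@(C+q)); cv2.circle(im,(int((u-u0)*4+2),int((v-v0)*4+2)),4,col,-1)
    out.append(im)
cv2.imwrite("pics/up.png",np.hstack(out))
E
```

```text
11.9167 0.08563591885094772 78.39846611022949 [ 0.096  0.385 -2.463] [-0.466 -0.279 -0.02 ] [-0.     0.001  0.001]
```

View pics/up.png

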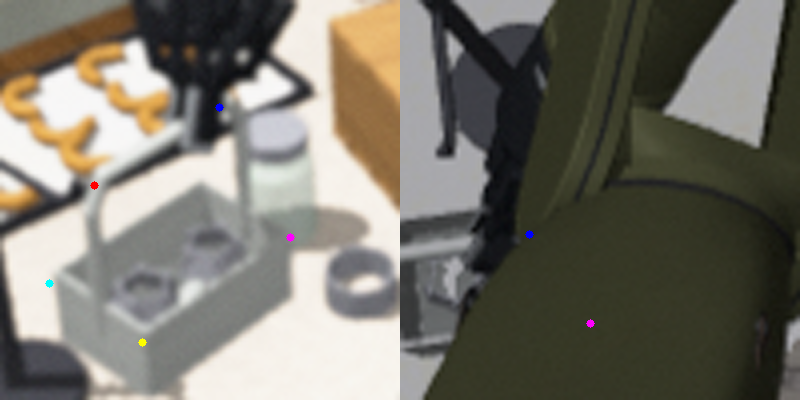

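Run:
```python
from h import *
np.set_printoptions(precision=3,suppress=True)
def rd(s):
    o=get_obs(); print(s,round(o["time_s"],2),o["opening"],o["wrist_force"],o["moment"])
servo_line(g_of(WT,-.175,-.036,.271),feed=.06)
print(servo_line(g_of(WT,-.068,-.036,.271),feed=.05,contact_N=6)); rd("over")
print(servo_line(g_of(WT,-.068,-.036,.225),feed=.03,contact_N=3)); rd("down")
print(BS.T@(get_obs()["position"]+.006*WT[:,2]-ST))
```

```text
False
over 14.94 0.08614070302406208 [-0.182 -0.32  -1.946] [-0.433 -0.313  0.023]
True
down 16.25 0.09226286451602393 [ 0.663 -0.975  2.669] [ 0.039 -0.051 -0.014]
[-0.068 -0.036  0.227]
```

Run:
```python
from h import *
import cv2
p=get_obs()["position"]
gripper_open(); sleep(.3)
servo_line(p-.11*WT[:,2],feed=.12)
goto(grip_lid(0,.14),R(BY)); 
a=grab_frame("side");b=grab_frame("top");o=get_obs();print(o["time_s"],o["wrist_force"])
cv2.imwrite("pics/hung.png",np.hstack([cv2.resize(a[150:350,80:280],(400,400)),cv2.resize(b[120:320,90:290],(400,400))])[:,:,::-1])
```

```text
19.8583 [ 0.909755   -0.25232102 -0.60254129]
```

View pics/hung.png

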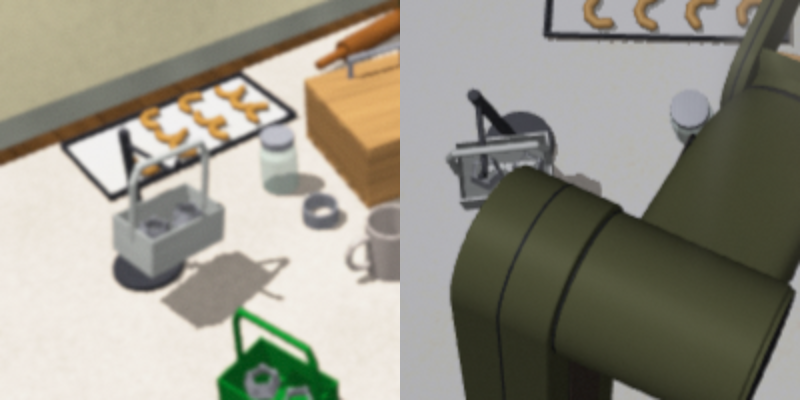

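The basket hangs upright on the hook, clear of the arm (side crop, bow at about (170,165)). Next is the lid.

```bash
cat >> h.py <<'E'
def lidpose(phi,back=0.,k=.64):
    W=R(BY,k*phi); return grip_lid(phi)+.006*R(BY,phi)[:,2]-(.006+back)*W[:,2],W
E
python3 - <<'E'
from h import *
np.set_printoptions(precision=3,suppress=True)
def rd(s):
    o=get_obs(); print(s,round(o["time_s"],2),round(o["opening"],3),o["gripper_force"],o["wrist_force"],o["moment"],o["position"])
print(servo_line(lidpose(0)[0],feed=.1,contact_N=8)); rd("at")
grasp(70); rd("grip")
for f in np.linspace(.08,.4,5):
    servo_line(*lidpose(f),feed=.06); rd(round(f,2))
    if np.linalg.norm(get_obs()["wrist_force"])>40: print("stop");break
E
```

```text
False
at 21.41 1.0 0.0 [ 0.271 -0.77  -0.171] [ 0.01   0.051 -0.029] [ 0.638 -0.218  0.16 ]
grip 22.11 0.088 68.15626502037048 [ 4.053 -0.686 -1.843] [-0.1   -0.577 -0.02 ] [ 0.639 -0.218  0.159]
0.08 22.52 0.087 68.28347325325012 [ 5.239  0.716 -1.979] [-0.094 -0.859 -0.013] [ 0.634 -0.218  0.175]
0.16 22.93 0.091 68.28563690185547 [ 6.413 -0.637 -1.698] [-0.126 -0.951 -0.028] [ 0.629 -0.217  0.189]
0.24 23.33 0.093 68.25685858726501 [ 6.826 -0.476 -2.434] [-0.165 -1.162  0.049] [ 0.623 -0.215  0.202]
0.32 23.74 0.085 68.20743441581726 [ 6.206 -0.439 -0.812] [-0.085 -1.184  0.064] [ 0.615 -0.214  0.215]
0.4 24.15 0.086 68.2463550567627 [ 6.636 -0.115  1.441] [-0.05  -0.777  0.112] [ 0.606 -0.212  0.228]
```

Run:
```python
from h import *
import cv2
np.set_printoptions(precision=3,suppress=True)
def rd(s):
    o=get_obs(); print(s,round(o["time_s"],2),round(o["opening"],3),o["gripper_force"],o["wrist_force"],o["moment"],o["position"])
for f in list(np.linspace(.48,.72,4))+[.785]:
    servo_line(*lidpose(f),feed=.06); rd(round(f,2))
    if np.linalg.norm(get_obs()["wrist_force"])>40: print("stop");break
sleep(1); rd("end"); o=get_obs()
a,b=ax(BY); h=BX-.11*a+[0,0,.110]; d=o["position"]+.006*o["tcp_rot"][:,2]-h; print("r",np.hypot(d@a,d[2]),"phi",np.arctan2(d[2],d@a)-np.arctan2(.043,.185))
for n in("side","top"): cv2.imwrite(f"pics/end_{n}.png",grab_frame(n)[:,:,::-1])
# basket still hanging: compare hung region with the picture after release
s=cv2.imread("pics/end_side.png"); r=cv2.resize(s[150:350,80:280],(400,400)); q=cv2.imread("pics/hung.png")[:,:400]
print("basket diff",np.abs(r[140:290,100:240].astype(int)-q[140:290,100:240]).mean(), "noise",np.abs(r[300:,:100].astype(int)-q[300:,:100]).mean())
```

```text
0.48 24.56 0.092 68.33401322364807 [ 5.398 -0.019  1.551] [ 0.008 -0.896  0.037] [ 0.597 -0.21   0.24 ]
0.56 24.97 0.085 68.34102630615234 [ 5.921 -0.877  2.002] [-0.031 -0.951  0.068] [ 0.586 -0.208  0.251]
0.64 25.38 0.092 68.32352042198181 [ 5.862 -0.211  1.104] [-0.117 -1.003  0.046] [ 0.575 -0.206  0.261]
0.72 25.78 0.089 68.29726696014404 [ 6.577 -0.876  1.585] [-0.122 -1.089  0.035] [ 0.563 -0.204  0.271]
0.79 26.14 0.091 68.32748651504517 [ 4.869 -0.395  5.026] [-0.012 -0.844  0.085] [ 0.553 -0.202  0.278]
end 27.14 0.088 68.33764314651489 [ 5.332 -0.583  5.067] [-0.027 -0.794  0.11 ] [ 0.553 -0.202  0.277]
r 0.19143972876950133 phi 0.7813891055760428
basket diff 6.440111111111111 noise 4.339
```

```bash
python3 -c "
from rig import *
print(finish_job())"
```

```text
the job is handed in; nothing more can be done
None
```

I handed the job in at about 27 s of robot time: the basket hangs by its bow on the hook, let go, and the gripper holds the lid steady at about 45° (0.78 rad, worked out from the gripper's position); no verdict came back.

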